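Load the pellet die and bring the punch over it

ROBOT

A 6-joint arm with a two-finger parallel gripper is mounted at the origin on a cart in front of the work surface, level with it; the furniture and walls round the work are solid. World frame = base frame: x ahead of the robot, y to its left, z up, the work surface at z = 0. Lengths are in m, angles in rad, forces in N, time in s.
With the tool pointing down it reaches from about 0.375 to 0.925 m from the base axis. Payload 5.7 kg.
Tool frame: the origin (TCP) lies midway between the tips of the shut fingers; the grasp point (between the pads) lies 19 mm behind it; z points along the fingers, y is the line along which they close (so a half turn about z gives the same grasp; the last joint's range is limited). The gripper opens to 88 mm and grips with 3 to 60 N. Pads are 20 mm wide; open, the fingers measure 115 mm over their backs; the gripper's body (75 mm by 178 mm) begins 61 mm behind the grasp point.
Start: joints at [1.125, 0.359, 1.51, -0, 1.272, -0.115], TCP at [0.195, 0.567, 0.223] pointing down, gripper open.
Joint ranges: [-2.97, 2.97], [-1.01, 2.36], [0.21, 2.38], [-0.96, 4.11], [0.2, 2.71], [-2.98, 2.98]. Speed limits (rad/s): [2.39, 2.39, 3.14, 3.14, 3.14, 3.14].

INTERFACE

Orientations are given as a unit quaternion [x, y, z, w].
In Python, from bench import move_ptp, servo_line, goto_joints, move_gripper, sleep, inverse_kinematics, capture, PlanningError, close_job, spot_in, silhouettes, current_clock, current_joint_pos, current_qvel, current_joint_torque, current_position, current_orientation, current_force, current_torque, current_finger_gap, current_grip_force gives the robot as it stands. Calls block until the motion is done:
- move_ptp(position, orientation): joint-space move of the TCP to a pose.
- servo_line(position, orientation=None, rate=0.15, contact_N=None): straight line of the TCP; orientation=None keeps the orientation; rate is the mean speed in m/s. With contact_N (N) it stops when the force on the tool has changed by that much, and returns True; else False.
- goto_joints(angles): joint-space move.
- move_gripper(opening): finger opening in m; the grip force is fixed at half the most; returns when the fingers have stopped.
- sleep(seconds).
- inverse_kinematics(position, orientation): joint angles nearest the present ones, or None.
- capture(name): name is "side" or "top"; returns a dict with "image" (480x640x3 uint8, blue, green, red), "range_z" (480x640 float32, m along the optical axis (not along the pixel's ray), 0 where there is no reading), "intrinsics" (3x3 intrinsics, pixels), "R" (3x3) and "t" (3): a world point X has camera coordinates R X + t. Camera axes: x right, y down, z forward; pixel columns grow to the right and rows downward; lengths in m; the calibration is good to about 2 mm. A picture is of the moment at which its call begins.
A pose or a line that the arm cannot do raises PlanningError and nothing moves.
- close_job(): hands the job in; it is judged then, once.
Trained networks look in the newest picture that a camera, given by its name, has taken for a name from the list of things; names that differ only in an ending like _2 or _b are one class to them, and where a whole thing is asked for, a point or a joint stands for the part that bears it (a point fixed in the world has none). Each returns a list of dicts, best first, with "conf" (0 to 1); they miss things now and then, are a little off and sometimes report something else, mostly with a low value. They report only what shows in the picture. A call takes as long as a camera call. They do not tell look-alikes from the thing itself.
- spot_in(camera, query): "xy" ([column, row] in pixels, amid what is visible of it).
- silhouettes(camera, query): "region" (480x640 bool, what is visible of it) and "xy" ([column, row] in pixels, amid what is visible of it).
Readings, each from a call of its own:
- current_clock(): time.
- current_joint_pos(): joint angles.
- current_qvel(): joint speeds.
- current_joint_torque(): joint torques, N m.
- current_position(): TCP position.
- current_orientation(): TCP orientation.
- current_force(): force on the tool from outside, world axes, zero at the start.
- current_torque(): the same for the moment, N m.
- current_finger_gap(): finger opening in m.
- current_grip_force(): force on a finger pad.
Only numpy, scipy, OpenCV 4.12 (cv2) and the standard library are available. Lean on these libraries where they do the work, as an engineer would, in place of code of your own. Each camera call takes 0.05 s, during which the arm holds its last target. There are 200 camera calls.

TASK

Lay the round blank flat and fully home in the round cavity of the die and let go of it; do not drop it in from above. Then draw the punch out of its sloping rest, turn it upright with its pressing face down, and finish holding it still, centred over the blank with its face about 5 cm above it, touching nothing but the gripper: the program ends while the punch is held up. Leave the square blank, the cream pot, the beaker and the roll of tape where they are.

Things in the scene. Friction and masses are not known exactly. Their poses are not given: they have to be found in the camera images.
- die: Fixed dark steel die: base plate 100 x 100 x 12 mm, on it a 76 x 76 mm block, top face 40 mm above the worktop. In the middle of the top is a round cavity 43 mm wide, 8 mm deep, with a flat floor and a chamfered mouth. Origin: middle of the underside; z up. It may stand to the robot's left or right, the punch rest on the other side.
- cavity_floor (a point): Middle of the cavity's floor, 32 mm above the worktop, 8 mm below the die's top face.
- round_blank: Loose plain metal disc, 40 mm diameter, 18 mm thick, about 0.1 kg, lying flat on the worktop. Origin: middle of its underside; z is its axis (up). Seated in the die it stands 10 mm proud of the die's top.
- square_blank: Loose plain metal square, 40 x 40 x 18 mm, lying flat near the round blank; it does not belong in this die. Origin: middle of the underside. Not to be moved.
- punch_rest: Fixed rest: grey 64 x 64 x 56 mm block on an aluminium foot (100 x 90 x 10 mm, from 30 mm before to 70 mm behind the origin). Its bore, 35 mm wide, 46 mm deep, leans 40 degrees towards the robot (give or take 20 degrees of yaw). Origin: on the worktop below the middle of the bore's mouth; z up; the bore's outward axis is (-0.643, 0, 0.766) in this frame. Top edge 116 mm up.
- bore_mouth (a point): Middle of the bore's mouth, 95 mm above the worktop, in the 64 x 64 mm sloping face.
- bore_floor (a point): Middle of the bore's floor, 46 mm down the bore's axis from the mouth.
- punch: Loose round punch, 118 mm long, 0.2 kg, in the sloping bore, grip end up. Origin: middle of its flat pressing face (in the bore); z runs along it to the grip end. Along z: steel shank 32 mm wide to 50 mm, flange 42 mm wide to 56 mm, black grip 24 mm wide to 110 mm, cap 28 mm wide to 118 mm. Grip it along its axis, tool tilted 40 degrees; pull along the axis more than 46 mm.
- cream_pot: Small cream-coloured pot, 36 mm wide, 33 mm high, upright behind the work. Origin: middle of the underside. Not to be moved.
- small_beaker: Small glass beaker, 50 mm wide, 51 mm high, upright behind the work. Origin: middle of the underside. Not to be moved.
- tape: Roll of tape lying flat, 52 mm wide, 18 mm high, behind the blanks. Origin: middle of the underside. Not to be moved.
Mind the look-alikes: they are no part of the job. What is shaped like the punch but red or yellow is not meant. Leave any green or yellow look-alike of the round_blank alone.

How it is judged:
On the way, in this order (a step that is already met when the one before it is completed fails the run):
1. the round blank lies fully home in the die's cavity, let go (horizontal distance between round_blank and cavity_floor below 0.003 m and z of round_blank in the frame of cavity_floor below 0.0025 m and angle between the z axis of round_blank and the z axis of die, either way round below 0.07 rad and contact force between the fingers and round_blank below 0.1 N), for 0.2 s.
2. the punch is held in the fingers, drawn clear of its rest (contact force between the fingers and punch above 2 N and contact force between punch and punch_rest below 0.1 N and distance between punch and bore_floor above 0.055 m), for 0.1 s.
At the end, for the whole second after the job is handed in: Round blank flat on the cavity floor (3 mm off centre, 2.5 mm up, 4 degrees at most), let go. Punch held by the fingers alone, grip end up, within 7 degrees of vertical, its face within 12 mm of the cavity's axis and 25 to 80 mm above the blank's top, at rest (under 20 mm/s) (horizontal distance between round_blank and cavity_floor below 0.003 m and z of round_blank in the frame of cavity_floor below 0.0025 m and angle between the z axis of round_blank and the z axis of die, either way round below 0.07 rad and contact force between each of the arm, punch and round_blank below 0.1 N and angle between punch's own z axis and vertical below 0.13 rad and horizontal distance between punch and cavity_floor below 0.012 m and z of punch in the frame of cavity_floor between 0.043 and 0.098 m and contact force between the fingers and punch above 2 N and contact force between punch and die below 0.1 N and contact force between punch and punch_rest below 0.1 N and linear speed of punch below 0.02 m/s); the arm keeps its last pose, push and grip.
It fails at once if the square blank, cream pot, small beaker or roll of tape is moved more than 15 mm (distance of any of square_blank, cream_pot, small_beaker, tape from where it was at the start of the episode above 0.015 m).
It fails at once if the round blank is dropped (falls freely faster than 0.6 m/s, from about 2 cm) (contact force between the fingers and round_blank below 0.05 N and linear speed of round_blank above 0.6 m/s).
It also fails if it takes over 64 s, if anything falls off the work surface, if the arm or the gripper's body presses on something with over 40 N, if the wrist force passes 120 N, or if a joint passes its speed limit or range.

## Working session

There is one attempt and no reset: what is moved stays moved. The work goes in short steps, each a Python script; the robot and the scene stay as the last script left them, time stands still between calls to the robot, and variables do not carry over. Pictures are saved under pics/ and viewed, at most 10 in all, crops included, and the job is handed in when it is done.

```bash
mkdir -p pics
cat > h.py <<'E'
import numpy as np, cv2
from bench import *
def cloud(c):
    K=c["intrinsics"];z=c["range_z"];v,u=np.mgrid[:480,:640]
    P=np.stack([(u-K[0,2])/K[0,0]*z,(v-K[1,2])/K[1,1]*z,z],-1)
    W=(P-c["t"])@c["R"]; W[z==0]=np.nan
    return W
E
python3 - <<'E'
from h import *
for n in ("top","side"):
    c=capture(n);W=cloud(c);cv2.imwrite(f"pics/{n}0.png",c["image"]);np.savez(f"{n}0.npz",W=W,**c)
    print(n,(-c["R"].T@c["t"]).round(3),c["intrinsics"][0,0])
    for q in ["die","round_blank","square_blank","punch_rest","punch","cream_pot","small_beaker","tape"]:
        for d in silhouettes(n,q)[:4]:
            print(q,round(d["conf"],2),np.round(d["xy"]),np.nanmedian(W[d["region"]],0).round(3),np.nanmax(W[d["region"]][:,2]).round(3))
print(current_clock(),current_orientation())
E
```

```text
top [ 0.411 -0.073  1.257] 549.7036625892322
die 0.73 [176. 230.] [0.555 0.256 0.035] 0.049
round_blank 0.79 [260. 245.] [0.513 0.069 0.018] 0.025
round_blank 0.73 [270. 322.] [0.349 0.044 0.019] 0.026
round_blank 0.58 [268. 282.] [0.43  0.059 0.018] 0.026
square_blank 0.77 [321. 271.] [ 0.446 -0.067  0.019] 0.026
punch_rest 0.88 [390. 210.] [ 0.581 -0.212  0.083] 0.119
punch_rest 0.51 [321. 273.] [ 0.448 -0.067  0.019] 0.026
punch 0.96 [392. 221.] [ 0.548 -0.212  0.125] 0.16
punch 0.84 [466. 228.] [ 0.544 -0.393  0.033] 0.046
punch 0.65 [404. 277.] [ 0.429 -0.252  0.033] 0.046
cream_pot 0.63 [274. 187.] [0.636 0.028 0.033] 0.04
cream_pot 0.41 [388. 209.] [ 0.58  -0.213  0.083] 0.152
small_beaker 0.88 [325. 181.] [ 0.664 -0.079  0.023] 0.057
tape 0.65 [286. 222.] [0.576 0.009 0.018] 0.026
side [ 0.556 -0.942  0.731] 479.0933194627023
die 0.69 [340. 185.] [0.558 0.239 0.029] 0.044
round_blank 0.71 [259. 226.] [0.353 0.034 0.017] 0.022
round_blank 0.53 [292. 228.] [0.433 0.053 0.017] 0.021
round_blank 0.52 [321. 227.] [0.516 0.061 0.017] 0.021
square_blank 0.73 [295. 260.] [ 0.452 -0.077  0.017] 0.023
square_blank 0.64 [350. 242.] [ 0.581 -0.001  0.016] 0.022
square_blank 0.57 [350. 303.] [ 0.588 -0.254  0.063] 0.118
punch_rest 0.77 [349. 303.] [ 0.588 -0.254  0.064] 0.118
punch_rest 0.58 [293. 259.] [ 0.451 -0.077  0.017] 0.023
punch 0.75 [272. 308.] [ 0.431 -0.261  0.03 ] 0.043
punch 0.67 [327. 268.] [ 0.546 -0.221  0.122] 0.157
punch 0.59 [324. 369.] [ 0.545 -0.407  0.032] 0.044
cream_pot 0.62 [374. 234.] [0.641 0.019 0.028] 0.035
small_beaker 0.71 [386. 261.] [ 0.663 -0.092  0.033] 0.053
tape 0.67 [349. 240.] [0.583 0.004 0.016] 0.022
0.9 [ 1.64665253e-01  9.86349506e-01 -7.53831275e-05 -2.02754687e-05]
```

Run:
```python
import cv2
a=cv2.imread("pics/top0.png")[150:370,120:500]
cv2.imwrite("pics/top0c.png",cv2.resize(a,None,fx=2.1,fy=2.1,interpolation=cv2.INTER_CUBIC))
```

```text
(no output)
```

View pics/top0c.png

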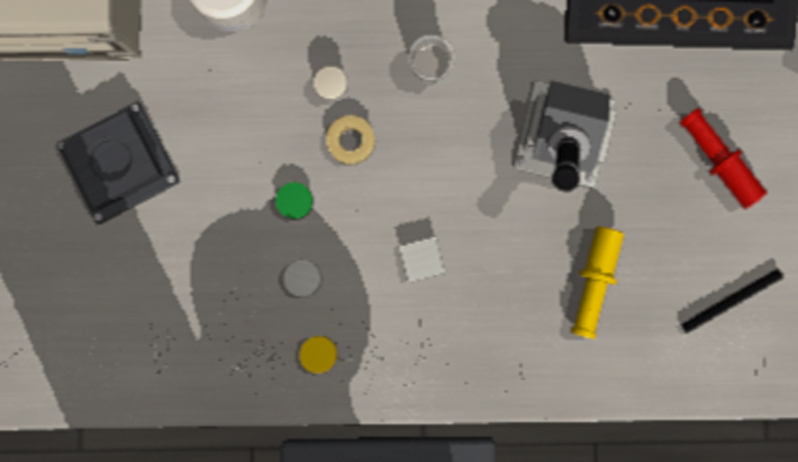

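The candidates for round_blank in the top view are green (260,245), bare metal grey (264,282) and yellow (271,320). The grey one fits, and this close crop confirms it. The real punch is the black and steel one at (392,221); red (466,228) and yellow (404,277) are decoys. The die is on the left at (176,230). Next I refine the poses.

```bash
cat > fit.py <<'E'
from h import *
from scipy.optimize import least_squares
def blank(c,ctr,zt=.018):
    W=cloud(c); m=(np.hypot(W[...,0]-ctr[0],W[...,1]-ctr[1])<.035)&(W[...,2]>.012)
    P=W[m]; t=P[np.abs(P[:,2]-np.median(P[:,2]))<.004]
    (x,y),r=cv2.minEnclosingCircle(t[:,:2].astype(np.float32))
    return len(t),t.mean(0).round(4),(round(x,4),round(y,4),round(r,4)),t.std(0).round(4)
def rect(c,ctr,z,half=.07,res=.0005):
    n=int(2*half/res); i,j=np.mgrid[:n,:n]   # row: -x, col: -y
    X=np.stack([ctr[0]+half-i*res,ctr[1]+half-j*res,np.full(i.shape,z)],-1)
    q=X@c["R"].T+c["t"]; q=q@c["intrinsics"].T; q=(q[...,:2]/q[...,2:]).astype(np.float32)
    return cv2.remap(c["image"],q[...,0],q[...,1],cv2.INTER_CUBIC)
E
python3 - <<'E'
from fit import *
T=dict(np.load("top0.npz"));S=dict(np.load("side0.npz"))
for n,c in(("top",T),("side",S)):
    print(n,"blank",blank(c,(.43,.056)))
    W=c["W"]; d=W[(np.abs(W[...,0]-.555)<.08)&(np.abs(W[...,1]-.25)<.08)]
    h=np.histogram(d[:,2],np.arange(-.01,.06,.004));print(h[0])
    t=d[d[:,2]>.036]; print("die",len(t),t.mean(0).round(4),[np.round(v,4) for v in cv2.minAreaRect(t[:,:2].astype(np.float32))])
    p=W[(np.abs(W[...,0]-.54)<.07)&(np.abs(W[...,1]+.215)<.06)&(W[...,2]>.09)]
    def res(v):
        a=np.array([-.643*np.cos(v[3]),-.643*np.sin(v[3]),.766]);q=p-v[:3];s=q@a;r=np.linalg.norm(q-s[:,None]*a,axis=1)
        g=(s>.014)&(s<.07); R=np.where(s>.064,.014,.012)
        return np.r_[np.where(g,np.clip(r-R,-.006,.006),.0),(v[2]-.095)*30*.2]
    best=min((least_squares(res,[.58,-.21,.095,y],x_scale=[.01,.01,.01,.1]) for y in np.radians([-20,-10,0,10,20])),key=lambda o:o.cost)
    print("punch mouth",best.x.round(4),np.degrees(best.x[3]).round(1),best.cost)
im=np.hstack([rect(T,(.555,.253),.04),rect(S,(.555,.253),.04)])
im=cv2.convertScaleAbs(im,alpha=2.2);cv2.imwrite("pics/die.png",cv2.resize(im,None,fx=1.4,fy=1.4))
E
```

```text
top blank (220, array([0.4295, 0.0615, 0.0183]), (0.4293, 0.0617, 0.02), array([0.01 , 0.01 , 0.002]))
[  18  398 1639  784  174  330  186   36   26   62  170  243  531  218
   12    0    0]
die 904 [0.5575 0.2614 0.0405] [array([0.5575, 0.2615]), array([0.0773, 0.0771]), np.float64(27.2068)]
punch mouth [ 0.5813 -0.2106  0.0956 -0.3484] -20.0 0.003204296368995639
side blank (123, array([0.4325, 0.0594, 0.018 ]), (0.4332, 0.0607, 0.0214), array([0.0099, 0.0112, 0.0015]))
[  0  64 685 148  63 157  73  49  39  49  94  81 243  31   0   0   0]
die 315 [0.5598 0.2596 0.0398] [array([0.5593, 0.2628]), array([0.0809, 0.0842]), np.float64(29.537)]
punch mouth [ 0.5643 -0.2176  0.095  -0.2556] -14.6 0.0003331534659396316
```

View pics/die.png

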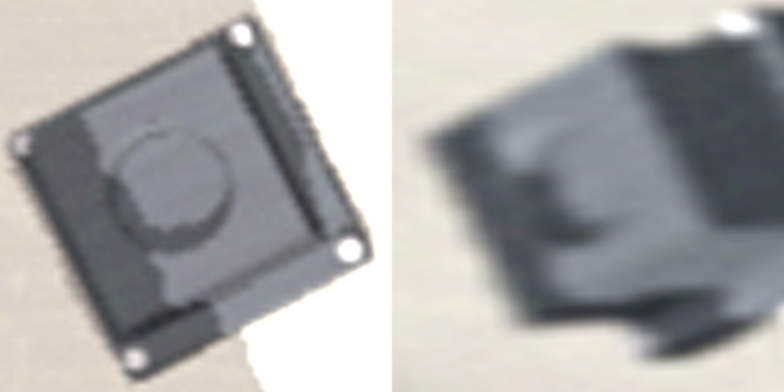

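The rectified top view shows the die's block square-on, with the cavity centred at about crop px (172,187), which is world (0.558, 0.2615). The 3D fit agrees. Next I centre the blank with two crossed squeezes, which also calibrates the camera offset.

```bash
cat >> h.py <<'E'
def down(a): # closing axis at angle: y-axis -> (sin2a,cos2a)
    return [float(np.sin(a)),float(np.cos(a)),0.,0.]
E
cat > s1.py <<'E'
from fit import *
t0=current_clock()
x,y=.431,.0605
a=-np.pi/4
try: j=inverse_kinematics([x,y,.1],down(np.pi/4));k=inverse_kinematics([x,y,.1],down(-np.pi/4))
except Exception as e: print(e)
print(np.round(j,2),np.round(k,2)); a=np.pi/4 if k is None or (j is not None and abs(j[5])<abs(k[5])) else -np.pi/4
move_gripper(.058)
move_ptp([x,y,.06],down(a)); servo_line([x,y,.0105],rate=.1)
move_gripper(.02); print("gap",current_finger_gap(),current_grip_force(),current_position().round(4) if hasattr(current_position(),'round') else current_position())
move_gripper(.058); servo_line([x,y,.04],rate=.15)
move_ptp([x,y,.04],down(0)); servo_line([x,y,.0105],rate=.1)
move_gripper(.02); print("gap",current_finger_gap(),current_position())
move_gripper(.058); servo_line([x,y,.06],rate=.2); move_ptp([.40,.30,.2],down(0))
for n in("top","side"):
    c=capture(n);cv2.imwrite(f"pics/{n}1.png",c["image"]);np.savez(f"{n}1.npz",W=cloud(c),**c);print(n,blank(c,(x,y)))
print(current_clock()-t0,current_clock())
E
python3 s1.py
```

```text
Traceback (most recent call last):
  File "s1.py", line 7, in <module>
    print(np.round(j,2),np.round(k,2)); a=np.pi/4 if k is None or (j is not None and abs(j[5])<abs(k[5])) else -np.pi/4
                        ~~~~~~~~^^^^^
TypeError: unsupported operand type(s) for *: 'NoneType' and 'float'
```

```bash
sed -i 's/^print(np.round(j,2).*; a=/print(j,k); a=/' s1.py; python3 s1.py
```

```text
[-1.95175335e-02  2.94376709e-01  1.99525640e+00 -4.44089210e-16
  8.51959540e-01 -1.95175335e-02] None
gap 0.03921807911821049 30.0020170211792 [0.4314 0.0605 0.011 ]
gap 0.039168033782297364 [0.43142629 0.06055593 0.01093368]
top (220, array([0.4299, 0.059 , 0.0188]), (0.4299, 0.0595, 0.0198), array([0.0097, 0.01  , 0.002 ]))
side (124, array([0.4333, 0.0575, 0.0179]), (0.4296, 0.058, 0.0246), array([0.0101, 0.011 , 0.0016]))
9.0917 9.9917
```

```bash
cat > s2.py <<'E'
from fit import *
x,y=.4314,.0605; X,Y=.5584,.2627
servo=servo_line
move_ptp([x-.0004,y,.06],down(0)); servo([x-.0004,y,.0105],rate=.12)
move_gripper(.02); print("gap",current_finger_gap(),current_position())
servo([x,y,.085],rate=.12); servo([X,Y,.085],rate=.15); servo([X,Y,.058],rate=.08)
print(current_position(),current_force())
offs=[(0,0)]+[(r*np.cos(k*np.pi/3),r*np.sin(k*np.pi/3)) for r in(.0012,.0022) for k in range(6)]
for dx,dy in offs:
    if dx or dy: servo([X+dx,Y+dy,current_position()[2]+.002],rate=.05)
    hit=servo([X+dx,Y+dy,.0425],rate=.03,contact_N=6); p=current_position()
    print(hit,np.round(p,4),np.round(current_force(),1),round(current_clock(),2))
    if p[2]<.0455 or current_clock()>28: break
E
python3 s2.py
```

```text
gap 0.03880261724459839 [0.43157847 0.06055512 0.01107933]
[0.55780429 0.2624444  0.05711701] [-0.257707   -0.41151615 -1.53909113]
True [0.5582 0.2627 0.0426] [0.2 0.5 2.8] 15.61
```

Run:
```python
from fit import *
move_gripper(.06); p=current_position(); servo_line([p[0],p[1],.13],rate=.15)
move_ptp([.42,.10,.25],down(np.pi/4))
for n in("top","side"):
    c=capture(n);W=cloud(c);cv2.imwrite(f"pics/{n}2.png",c["image"]);np.savez(f"{n}2.npz",W=W,**c)
    m=(np.hypot(W[...,0]-.558,W[...,1]-.262)<.03)&(W[...,2]>.0455);print(n,m.sum(),W[m].mean(0).round(4),W[m].std(0).round(4),np.round(np.percentile(W[m][:,2],[5,50,95]),4))
T=dict(np.load("top2.npz"));S=dict(np.load("side2.npz"))
a=cv2.resize(T["image"][180:260,130:250],None,fx=3.3,fy=3.3,interpolation=2);b=cv2.resize(S["image"][130:210,280:400],None,fx=3.3,fy=3.3,interpolation=2)
c=cv2.resize(T["image"][170:250,350:470],None,fx=3.3,fy=3.3,interpolation=2);d=cv2.resize(S["image"][240:320,280:400],None,fx=3.3,fy=3.3,interpolation=2)
cv2.imwrite("pics/chk.png",np.vstack([np.hstack([a,b]),np.hstack([c,d])]))
print(current_clock())
```

```text
top 261 [0.5568 0.261  0.0504] [0.0102 0.0105 0.0024] [0.0464 0.0504 0.0543]
side 91 [0.5604 0.2595 0.0496] [0.0101 0.0111 0.0016] [0.0468 0.0499 0.0518]
18.1833
```

View pics/chk.png

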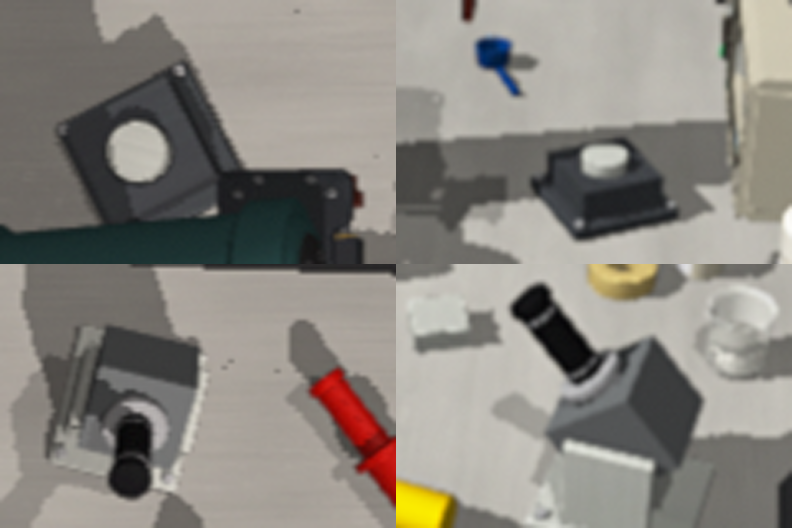

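The blank is seated: its top is at 0.050, flat, and it shows inside the cavity in both upper crops. The punch, with black grip and steel flange, sits in the rest in the lower crops. Next I fit its axis using both cameras with the calibrated offsets.

```bash
cat > pf.py <<'E'
from fit import *
off={"top":(.0015,.0013,-.0005),"side":(-.0019,.003,0)}
pts={}
for n in off:
    c=dict(np.load(f"{n}0.npz"));W=c["W"]+np.array(off[n])
    g=c["image"].max(-1)
    m=(np.abs(W[...,0]-.53)<.06)&(np.abs(W[...,1]+.215)<.05)&(W[...,2]>.1)&(g<70)
    # black pixels of grip/cap only, near the line
    m=cv2.morphologyEx(m.astype(np.uint8),cv2.MORPH_OPEN,np.ones((3,3)))>0
    k,l,st,_=cv2.connectedComponentsWithStats(m.astype(np.uint8)); m=l==1+np.argmax(st[1:,4])
    pts[n]=W[m]; print(n,m.sum(),W[m].mean(0).round(4),W[m].min(0).round(3),W[m].max(0).round(3))
def run(p):
    def res(v):
        a=np.array([-.6428*np.cos(v[2]),-.6428*np.sin(v[2]),.766]);q=p-np.array([v[0],v[1],.095]);s=q@a
        rv=q-s[:,None]*a;r=np.linalg.norm(rv,axis=1)
        R=np.where(s>.064,.014,.012); end=np.clip(s-.072,0,None)
        # side-surface distance or end-cap distance, whichever nearer
        d1=r-R; d2=np.where(r<.0145,s-.072,9)
        return np.where(np.abs(d1)<np.abs(d2),d1,d2)
    o=[least_squares(res,[x,-.215,y],x_scale=[.01,.01,.1],loss="soft_l1",f_scale=.002) for y in np.radians([-20,-10,0,10]) for x in (.56,.575)]
    b=min(o,key=lambda o:o.cost);r=res(b.x);return b.x.round(4),np.degrees(b.x[2]).round(1),np.std(r).round(4),np.abs(r).max().round(4)
for n in pts: print(n,run(pts[n]))
print(run(np.vstack(list(pts.values()))))
# rest: foot yaw
W=np.load("top0.npz")["W"]; 
m=(np.abs(W[...,0]-.59)<.09)&(np.abs(W[...,1]+.22)<.075)&(W[...,2]>.02)&(W[...,2]<.118)
print([np.round(v,3) for v in cv2.minAreaRect(W[m][:,:2].astype(np.float32))],m.sum())
E
python3 pf.py
```

```text
top 261 [ 0.5363 -0.2079  0.138 ] [ 0.51  -0.223  0.1  ] [ 0.567 -0.193  0.159]
side 190 [ 0.5419 -0.2183  0.1258] [ 0.524 -0.226  0.107] [ 0.561 -0.21   0.144]
top (array([ 0.5631, -0.2171, -0.2346]), np.float64(-13.4), np.float64(0.0012), np.float64(0.0046))
side (array([ 0.5627, -0.2137, -0.2226]), np.float64(-12.8), np.float64(0.0013), np.float64(0.0042))
(array([ 0.563 , -0.2143, -0.2141]), np.float64(-12.3), np.float64(0.0014), np.float64(0.005))
[array([ 0.615, -0.234]), array([0.084, 0.157]), np.float64(73.744)] 1338
```

```bash
cat > s3.py <<'E'
from fit import *
from scipy.spatial.transform import Rotation as Ro
psi=np.radians(-12.8); m=np.array([.563,-.2148,.095])
a=np.array([-.6428*np.cos(psi),-.6428*np.sin(psi),.766]); a/=np.linalg.norm(a)
y=np.array([-np.sin(psi),np.cos(psi),0]); best=None
for s in(1,-1):
    q=Ro.from_matrix(np.stack([np.cross(s*y,-a),s*y,-a],1)).as_quat()
    js=[inverse_kinematics(list(m+d*a),list(q)) for d in(.02,.10,.12)]
    print(s,[None if j is None else np.round(j,2) for j in js])
    if best is None and all(j is not None for j in js): best=q
q=list(best)
move_gripper(.06)
move_ptp(list(m+.12*a),q); servo_line(list(m+.02*a),rate=.1,contact_N=8)
print(current_position(),m+.02*a,current_force(),current_clock())
for n in("top","side"):
    c=capture(n);cv2.imwrite(f"pics/{n}3.png",c["image"])
T=cv2.imread("pics/top3.png")[140:260,330:480];S=cv2.imread("pics/side3.png")[200:320,260:410]
cv2.imwrite("pics/g.png",cv2.resize(np.hstack([T,S]),None,fx=2.6,fy=2.6,interpolation=2))
E
python3 s3.py
```

```text
1 [array([-0.67,  0.38,  2.25,  2.  ,  0.31,  2.35]), array([-0.74,  0.17,  2.28,  1.39,  0.33,  2.92]), None]
-1 [array([-0.67,  0.38,  2.25,  2.  ,  0.31, -0.79]), array([-0.74,  0.17,  2.28,  1.39,  0.33, -0.22]), array([-0.77,  0.11,  2.29,  1.24,  0.36, -0.08])]
[ 0.55072137 -0.21144058  0.11060855] [ 0.55046315 -0.2119517   0.1103204 ] [-0.50141249  0.31329644 -0.10723489] 20.725
```

View pics/g.png

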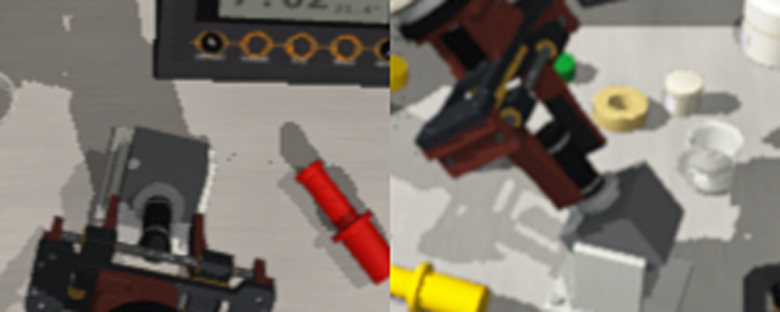

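The grip lies between the open fingers in both crops and the tool is aligned with the punch's axis. Now I close and pull.

```bash
cat > s4.py <<'E'
exec(open("s3.py").read().split("for s in(1,-1)")[0])
move_gripper(.01); print("gap",current_finger_gap(),current_grip_force(),current_force())
p=np.array(current_position())
servo_line(list(p+.08*a),rate=.08); print(current_position(),p+.08*a,current_finger_gap(),current_force(),current_clock())
X,Y=.5583,.2627
for b in(0,np.pi/4,-np.pi/4,np.pi/8,-np.pi/8,.0): print(round(b,2),inverse_kinematics([X,Y,.166],down(b)),inverse_kinematics([X,Y,.26],down(b)))
E
python3 s4.py
```

```text
gap 0.026954965259452433 30.00025123357773 [-1.07852932 -0.3469549   1.44698978]
[ 0.50024289 -0.20059888  0.1714004 ] [ 0.50030085 -0.20071768  0.17170857] 0.02659638372690326 [-0.22623844 -0.00821304 -2.61821299] 22.6
0 [ 3.27899811e-01  4.36113048e-01  1.53711038e+00 -4.44089210e-16
  1.16836923e+00 -1.24289652e+00] [ 3.27899811e-01  3.53645806e-01  1.42295114e+00 -4.44089210e-16
  1.36499571e+00 -1.24289652e+00]
0.79 [ 3.27899811e-01  4.36113048e-01  1.53711038e+00 -4.44089210e-16
  1.16836923e+00  3.27899811e-01] [ 3.27899811e-01  3.53645806e-01  1.42295114e+00 -4.44089210e-16
  1.36499571e+00  3.27899811e-01]
-0.79 [ 3.27899811e-01  4.36113048e-01  1.53711038e+00 -4.44089210e-16
  1.16836923e+00 -2.81369284e+00] [ 3.27899811e-01  3.53645806e-01  1.42295114e+00 -4.44089210e-16
  1.36499571e+00 -2.81369284e+00]
0.39 [ 3.27899811e-01  4.36113048e-01  1.53711038e+00 -4.44089210e-16
  1.16836923e+00 -4.57498352e-01] [ 3.27899811e-01  3.53645806e-01  1.42295114e+00 -4.44089210e-16
  1.36499571e+00 -4.57498352e-01]
-0.39 [ 3.27899811e-01  4.36113048e-01  1.53711038e+00 -4.44089210e-16
  1.16836923e+00 -2.02829468e+00] [ 3.27899811e-01  3.53645806e-01  1.42295114e+00 -4.44089210e-16
  1.36499571e+00 -2.02829468e+00]
0.0 [ 3.27899811e-01  4.36113048e-01  1.53711038e+00 -4.44089210e-16
  1.16836923e+00 -1.24289652e+00] [ 3.27899811e-01  3.53645806e-01  1.42295114e+00 -4.44089210e-16
  1.36499571e+00 -1.24289652e+00]
```

```bash
cat > s5.py <<'E'
from fit import *
X,Y=.5583,.2627
p=np.array(current_position()); servo_line([p[0]-.02,p[1]+.03,.27],rate=.15)
move_ptp([.46,.0,.30],down(np.pi/4)); move_ptp([X,Y,.24],down(np.pi/4))
print(current_position(),current_finger_gap(),current_force(),current_clock())
c=capture("side");cv2.imwrite("pics/side5.png",c["image"]);W=cloud(c);np.savez("side5.npz",W=W,**c)
K=c["intrinsics"];q=c["R"]@np.array([X,Y,.2])+c["t"];u,v=(K@q)[:2]/q[2];print(u,v)
u,v=int(u),int(v);cv2.imwrite("pics/up.png",cv2.resize(c["image"][v-70:v+70,max(u-70,0):u+70],None,fx=4,fy=4,interpolation=2))
E
python3 s5.py
```

```text
[0.55829684 0.26105059 0.24024761] 0.027012606116046136 [ 0.0589311   0.582032   -2.15222062] 25.5583
345.55921322093786 126.98330230184153
```

View pics/up.png

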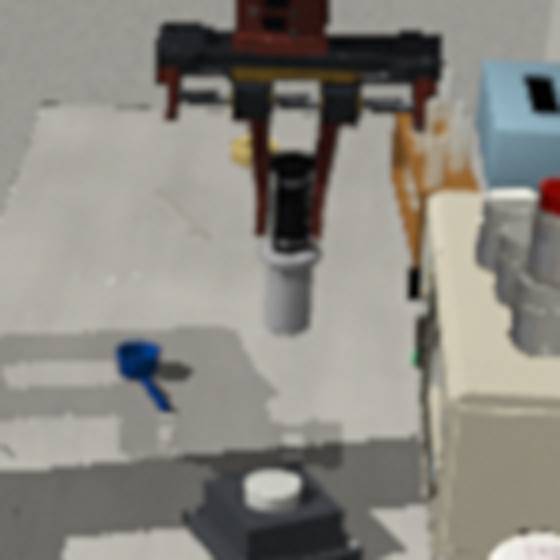

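The punch hangs upright below the fingers, with its shank at crop px (288,300), over the blank at (272,490). I lower it and measure the tilt and offset.

```bash
cat > s6.py <<'E'
from fit import *
X,Y=.5583,.2627
servo_line([X,Y,.168],rate=.08); sleep(1)
print(current_position(),current_finger_gap(),current_force(),current_clock())
c=capture("side");cv2.imwrite("pics/side6.png",c["image"]);W=cloud(c)+np.array([-.0019,.003,0])
def box(z0,z1,h=.03): 
    return W[(np.abs(W[...,0]-X)<h)&(np.abs(W[...,1]-Y)<h)&(W[...,2]>z0)&(W[...,2]<z1)]
P=box(.075,.148); print(len(P),P.min(0).round(3),P.max(0).round(3))
P=P[P[:,2]>P[:,2].min()+.004]
def res(v):
    d=np.array([v[2],v[3],1]);d/=np.linalg.norm(d);q=P-np.array([v[0],v[1],.12]);return np.linalg.norm(np.cross(q,d),axis=1)-.016
o=least_squares(res,[X,Y,0,0],loss="soft_l1",f_scale=.002);print(o.x.round(4),np.std(res(o.x)).round(4))
E
python3 s6.py
```

```text
[0.55827961 0.26268298 0.16797097] 0.02691596548912725 [ 0.77408049 -0.39678906 -1.9268689 ] 27.6583
174 [0.544 0.246 0.101] [0.576 0.267 0.147]
[ 0.5605  0.2665 -0.0518 -0.0133] 0.0019
```

Run:
```python
from h import *
servo_line([.5558,.2597,.168],rate=.03); sleep(1)
print(current_position(),current_grip_force(),np.abs(current_qvel()).max(),current_clock()); print(close_job())
```

```text
[0.55575607 0.25969575 0.16799834] 29.999763071537018 0.001160052740485711 28.9917
the job is handed in; nothing more can be done
None
```

I handed the job in at 29.0 s. The round blank lies flat and home in the die, and the punch is held still and upright over it. By my last measurement its face is about 5 cm above the blank, about 3° off vertical and within a few millimetres of centre. The simulator returned no verdict.

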